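Padlocks back on their stands

TASK

Put the three closed padlocks standing at the front of the bench away on the three small wooden stands by size: the largest on the longest stand, the medium one on the middle stand, the smallest on the shortest stand. Each must stand upright in the middle of its stand, inside the rim, with its broad side along the stand. Leave the open padlock, the tape roll and the loupe where they are.

Things in the scene. Friction and masses are not known exactly. Their poses are not given: they have to be found in the camera images.
- lock_large_centre (a point): The largest closed padlock: silvery, body of stacked layers. Stands upright, bow on top. 21 mm thick (x), 58 wide (y), 88 tall (z). Point: its centre, 44 mm above its foot. Body: a block up to 47 mm above the foot; bow above it, 10 mm thick, its arch from 70 to 88 mm up. 0.33 kg. Pinch the upper body across x from above.
- lock_medium_centre (a point): The medium closed padlock: plain brass body, pale bow. Stands upright, bow on top. 18 mm thick (x), 50 wide (y), 76 tall (z). Point: its centre, 38 mm above its foot. Body: a block up to 41 mm above the foot; bow above it, 8 mm thick, its arch from 60 to 76 mm up. 0.21 kg. Pinch the upper body across x from above.
- lock_small_centre (a point): The smallest closed padlock: plain brass body, pale bow, the same pattern as the medium one but clearly smaller. Stands upright, bow on top. 18 mm thick (x), 36 wide (y), 55 tall (z). Point: its centre, 27.5 mm above its foot. Body: a block up to 30 mm above the foot; bow above it, 6 mm thick, its arch from 43 to 55 mm up. 0.08 kg. Pinch the upper body across x from above.
- stand_long_floor (a point): For the largest padlock. Fixed wooden stand (shallow tray): grey felt floor 10 mm above the bench, rim 4 mm wide rising 4 mm above the floor. Point: centre of the floor; x across the stand, y along it. Outside 50 mm (x) by 100 mm (y), inside 42 by 92. The longest of the three stands.
- stand_middle_floor (a point): For the medium padlock. Fixed wooden stand (shallow tray): grey felt floor 10 mm above the bench, rim 4 mm wide rising 4 mm above the floor. Point: centre of the floor; x across the stand, y along it. Outside 50 mm (x) by 82 mm (y), inside 42 by 74. The middle-sized one of the three stands.
- stand_short_floor (a point): For the smallest padlock. Fixed wooden stand (shallow tray): grey felt floor 10 mm above the bench, rim 4 mm wide rising 4 mm above the floor. Point: centre of the floor; x across the stand, y along it. Outside 50 mm (x) by 64 mm (y), inside 42 by 56. The shortest of the three stands.
- open_lock_centre (a point): A brass padlock whose bow stands open, swung to one side; loose, to be left alone. 28 mm (x) by 52 mm (y) by 91 mm tall, standing upright. This point is 45.5 mm above its foot, near its middle.
- roll_centre (a point): A roll of black tape lying flat, loose, to be left alone: 58 mm across, 18 mm high. This point is its centre.
- eyeglass_centre (a point): A black eye loupe (magnifier) standing on its rim, loose, to be left alone: 36 mm across, 34 mm high. This point is its centre.
Not all that is in view belongs to the job. What is shaped like the part that bears lock_medium_centre but red is not meant.

How it is judged (in metres and radians):
At the end, for the whole second after the job is handed in: Each closed padlock stands on its own stand (largest on longest, medium on middle, smallest on shortest): within 12 mm of its centre, foot on the floor within 3 mm, upright within 0.1 rad, along the stand within 0.26 rad, at rest; other loose things moved less than 30 mm (horizontal distance between lock_large_centre and stand_long_floor below 0.012 m and z of lock_large_centre in the frame of stand_long_floor between 0.041 and 0.047 m and angle between each of lock_large_centre, lock_medium_centre, lock_small_centre's own z axis and vertical below 0.1 rad and angle between the y axis of lock_large_centre and the y axis of stand_long_floor, either way round below 0.26 rad and linear speed of each of lock_large, lock_medium, lock_small below 0.02 m/s and horizontal distance between lock_medium_centre and stand_middle_floor below 0.012 m and z of lock_medium_centre in the frame of stand_middle_floor between 0.035 and 0.041 m and angle between the y axis of lock_medium_centre and the y axis of stand_middle_floor, either way round below 0.26 rad and horizontal distance between lock_small_centre and stand_short_floor below 0.012 m and z of lock_small_centre in the frame of stand_short_floor between 0.0245 and 0.0305 m and angle between the y axis of lock_small_centre and the y axis of stand_short_floor, either way round below 0.26 rad); the robot touches nothing.
It fails at once if The open padlock was disturbed (moved more than 30 mm) (distance of open_lock_centre from where it was at the start of the episode above 0.03 m).
It fails at once if The tape roll was disturbed (moved more than 30 mm) (distance of roll_centre from where it was at the start of the episode above 0.03 m).
It fails at once if The eye loupe was disturbed (moved more than 30 mm) (distance of eyeglass_centre from where it was at the start of the episode above 0.03 m).
It also fails if it takes over 96 s, if anything falls off the work surface, if the arm or the gripper's body presses on something with over 40 N, if the wrist force passes 120 N, or if a joint passes its speed limit or range.

ROBOT

A 6-joint arm with a two-finger parallel gripper is mounted at the origin on a cart in front of the work surface, level with it; the furniture and walls round the work are solid. World frame = base frame: x ahead of the robot, y to its left, z up, the work surface at z = 0. Lengths are in mm, angles in degrees, forces in N, time in s.
With the tool pointing down it reaches from about 350 to 850 mm from the base axis. Payload 8.1 kg.
Tool frame: the origin (TCP) lies at the very end of the fingers, on their centre line; the grasp point (between the pads) lies 19 mm behind it; z points along the fingers, y is the direction in which the jaws open and shut (so a half turn about z gives the same grasp; the last joint's range is limited). The gripper opens to 85 mm and grips with 20 to 120 N. Pads are 22 mm wide; open, the fingers measure 114 mm over their backs; the gripper's body (76 mm by 85 mm) begins 54 mm behind the grasp point. The pads swing forward as they close: fully open they stand 13 mm farther back than shut.
Start: joints at [62.544, 7.471, 85.268, -0, 87.261, -4.893], TCP at [230.2, 554.088, 231.292] pointing down, gripper open.
Joint ranges: [-169.43, 169.43], [-51.17, 129.36], [1.28, 143.12], [-76.62, 256.62], [0, 156.53], [-152.29, 152.29]. Speed limits (degrees/s): [136.94, 136.94, 159.86, 180, 180, 180].

INTERFACE

Orientations are given as [roll, pitch, yaw] about the fixed x, y, z axes, in that order (R = Rz(yaw) Ry(pitch) Rx(roll)).
In Python, from bench import sensors, viewer, job gives the robot as it stands.
- The arm moves only by the shell command python3 -m pendant 'ROWS' [FORCE]. ROWS is JSON, one flat list of numbers, 5 for each row, row after row: the shift along the world's x, y, z in mm, then the turn about the world's z in rad, then the finger opening in mm, from 0 to 85.4. In form: [x, y, z, twist, hand, x, y, z, twist, hand, ...]. A call has 1 to 12 rows; each row shifts and turns the pose as measured when the row begins; what a row does not reach is not made up. A row lasts 1/12 s, in which the tool goes at most 41.7 mm and 7.16 degrees, less where a joint would pass 70% of its speed; a pose out of reach is approached as far as the arm can. A call with a gripper value outside its range is refused whole. The fingers move at their own pace and stop on an object; FORCE is the grip in N (left out, the last holds). Time passes only in rows, so rows that do not move let the fingers close. It gives the time, the measured TCP pose, the force and the opening at its end, in the units of the state.
- sensors.sense(): the state, without advancing time (a new reading comes with each control period).
- viewer.snapshot(name): name is "scene" or "top"; returns a dict with "frame" (384x512x3 uint8, blue, green, red), "z_map" (384x512 float32, mm along the optical axis (not along the pixel's ray), 0 where there is no reading), "fx", "fy", "cx", "cy" (pixels), "view" (4x4, takes a point from world to camera coordinates). Camera axes: x right, y down, z forward; pixel columns grow to the right and rows downward; lengths in mm; the calibration is good to about 2 mm. A picture is of the moment at which its call begins.
- job.hand_in(): hands the job in, once; it reports no verdict.
The state is a dict: "time": time; "joint_pos": joint angles; "qd": joint speeds; "joint_efforts": joint torques, N m; "tool_pos": TCP position; "tcp_rot": TCP orientation; "ft_force": force on the tool from outside, world axes, zero at the start; "wrist_torque": the same for the moment, N m; "finger_gap": finger opening in mm.
Only numpy, scipy, OpenCV 4.12 (cv2) and the standard library are available. Lean on these libraries where they do the work, as an engineer would, in place of code of your own. Each camera call takes 0.05 s, during which the arm holds its last target.

## Working session

There is one attempt and no reset: what is moved stays moved. The work goes in short steps, Python scripts to look and compute and a shell command to move; the robot and the scene stay as the last step left them, time stands still between calls to the robot, and variables do not carry over. Pictures are saved under pics/ and viewed, and the job is handed in when it is done.

```bash
mkdir -p pics; ls
python3 - <<'E'
from bench import sensors, viewer
import cv2,numpy as np
print(sensors.sense())
for n in("scene","top"):
    s=viewer.snapshot(n); np.savez(f"{n}0.npz",**s)
    cv2.imwrite(f"pics/{n}0.png",cv2.resize(s["frame"],None,fx=1.5,fy=1.5))
    print(n,s["fx"],s["cx"],s["cy"],np.round(s["view"],3).tolist())
E
```

```text
pics
{'time': 0.0, 'joint_pos': array([ 6.25448862e+01,  7.51440730e+00,  8.53297375e+01,  2.07790142e-03,
        8.72624100e+01, -4.89403878e+00]), 'qd': array([ 0.00501321, -0.10138565,  0.05964211, -0.02656833, -0.09005612,
       -0.03776632]), 'joint_efforts': array([ 3.86403204e-03, -5.69335377e+01, -5.00597906e+01,  2.09823702e-04,
        1.34172582e-02, -4.00655449e-05]), 'tool_pos': array([229.9202494 , 553.59743048, 230.2473573 ]), 'tcp_rot': array([-1.79894011e+02, -1.11583063e-02,  1.57438813e+02]), 'ft_force': array([ 0.41036431, -0.52492082,  0.29359335]), 'wrist_torque': array([ 0.00529107, -0.04619691, -0.0024236 ]), 'finger_gap': 85.18926124924697}
scene 469.67967803361336 256.52369096983534 189.88003083375602 [[0.853, -0.522, -0.015, -394.632], [-0.353, -0.555, -0.753, 195.212], [0.385, 0.648, -0.658, 1049.613], [0.0, 0.0, 0.0, 1.0]]
top 365.1046743340809 257.3210896147659 188.30228539204407 [[0.026, -1.0, -0.005, -20.327], [-0.998, -0.026, -0.051, 453.876], [0.051, 0.006, -0.999, 1039.881], [0.0, 0.0, 0.0, 1.0]]
```

View pics/scene0.png

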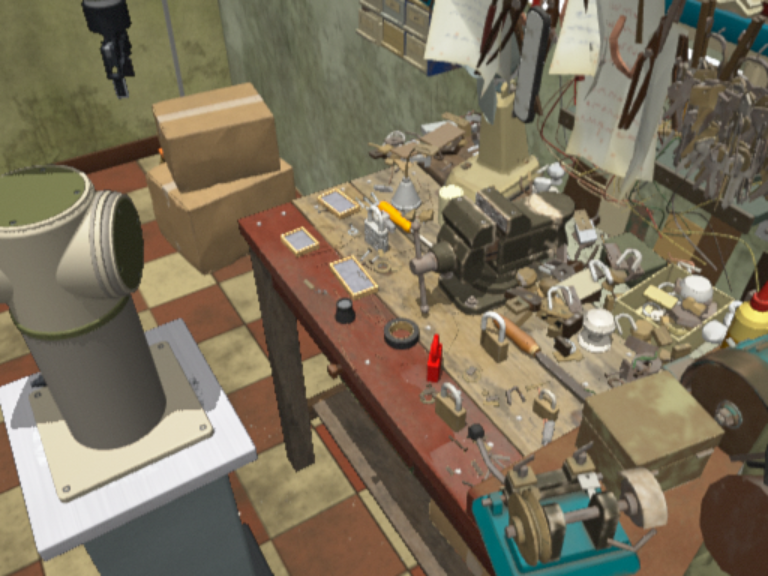

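View pics/top0.png

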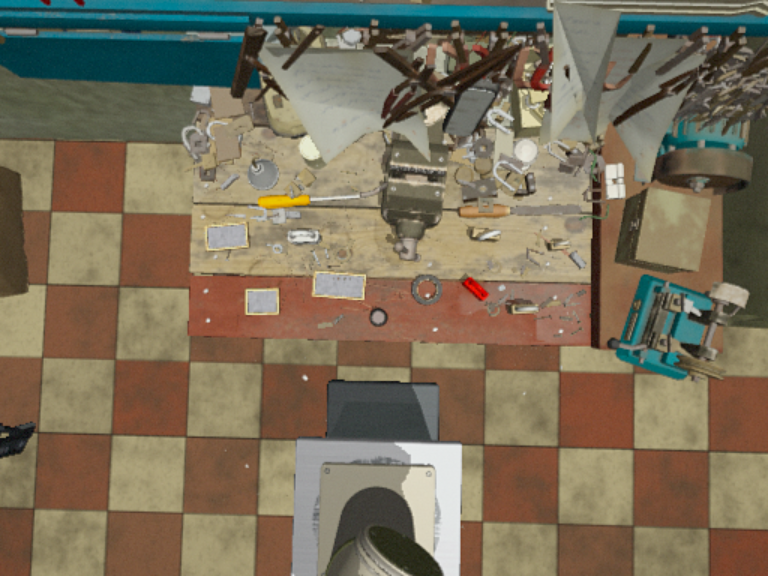

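Run:
```python
import cv2,numpy as np
s=np.load("scene0.npz")["frame"];t=np.load("top0.npz")["frame"]
def c(im,x0,y0,x1,y1,k,n): cv2.imwrite(f"pics/{n}.png",cv2.resize(im[y0:y1,x0:x1],None,fx=k,fy=k,interpolation=cv2.INTER_CUBIC))
c(s,270,195,390,295,6,"a"); c(s,180,110,300,210,6,"b"); c(t,125,130,255,220,6,"c"); c(t,265,130,395,220,6,"d")
```

```text
(no output)
```

View pics/a.png

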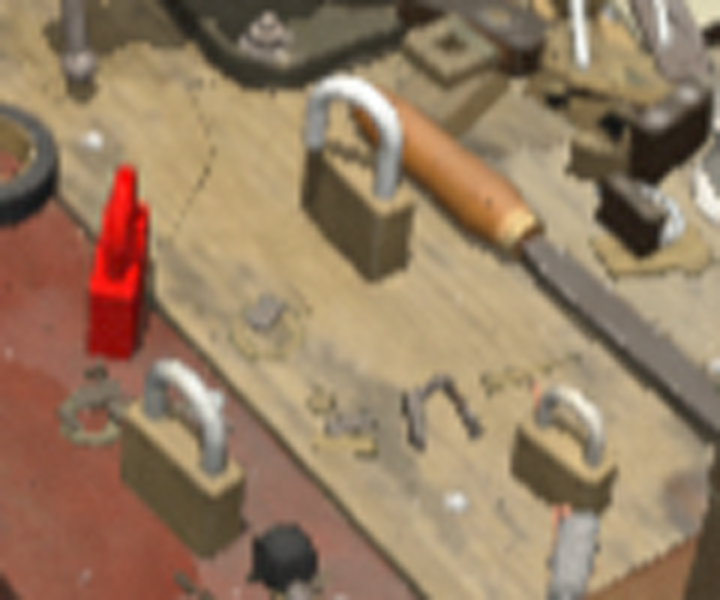

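View pics/b.png

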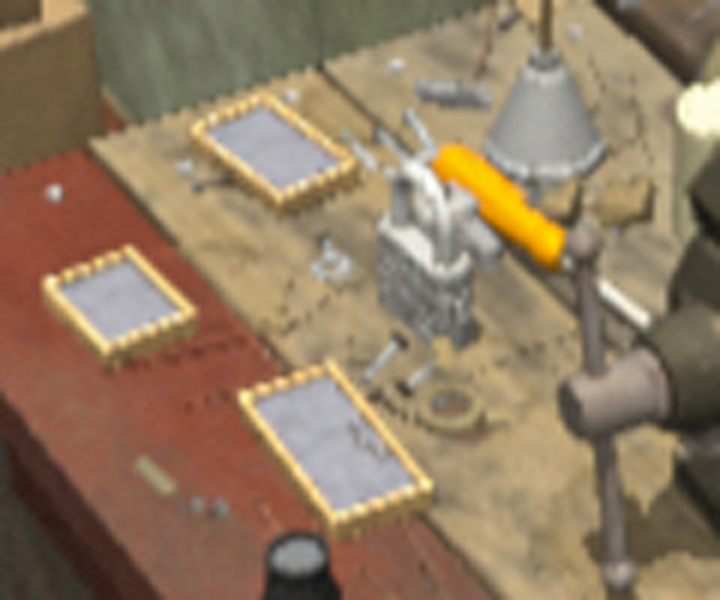

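View pics/c.png

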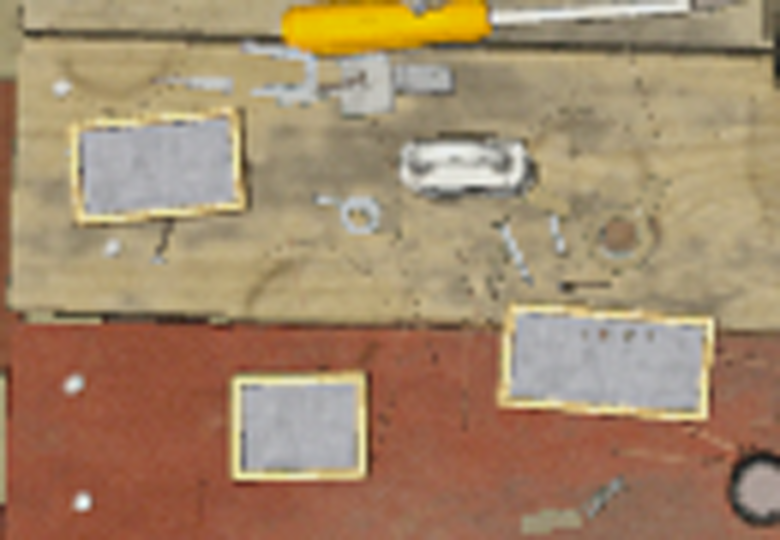

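View pics/d.png

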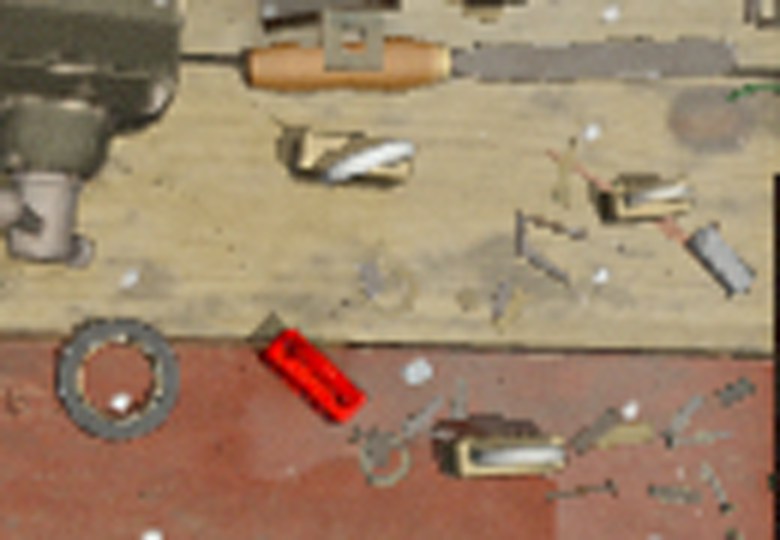

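```bash
cat > h.py <<'E'
import numpy as np,cv2
def cloud(s):
    z=s["z_map"].astype(float);h,w=z.shape
    u,v=np.meshgrid(np.arange(w),np.arange(h))
    P=np.stack([(u-s["cx"])/s["fx"]*z,(v-s["cy"])/s["fy"]*z,z],-1)
    V=s["view"];W=(P-V[:3,3])@V[:3,:3]
    W[z==0]=np.nan
    return W
E
python3 - <<'E'
from h import *
T=np.load("top0.npz");S=np.load("scene0.npz")
CT=cloud(T);CS=cloud(S)
# windows on top image px (orig)
wins=dict(large=(188,150,218,165),med=(335,195,362,212),small=(362,157,384,170),open=(311,148,337,163),red=(305,183,330,203),roll=(273,180,297,206),loupe=(244,203,262,220))
R={}
for n,(a,b,c,d) in wins.items():
    p=CT[b:d,a:c].reshape(-1,3);p=p[p[:,2]>8]
    print(n,"top",len(p),p.min(0).round(),p.max(0).round())
    lo,hi=p.min(0)-8,p.max(0)+8
    q=CS.reshape(-1,3);q=q[(q[:,2]>8)&(q[:,2]<110)&np.all((q[:,:2]>lo[:2])&(q[:,:2]<hi[:2]),1)]
    print("   scene",len(q),np.percentile(q,2,axis=0).round(),np.percentile(q,98,axis=0).round())
    for nm,x in (("top",p),("sc",q)):
        r=cv2.minAreaRect(x[:,:2].astype(np.float32));print("   ",nm,np.round(r[0],1),np.round(r[1],1),round(r[2],1), "median z of table ok")
for n,(a,b,c,d) in dict(mid=(135,147,168,169),short=(161,189,189,213),long=(206,179,246,202)).items():
    sub=CT[b:d,a:c].reshape(-1,3)
    hsv=cv2.cvtColor(T["frame"],cv2.COLOR_BGR2HSV)[b:d,a:c]
    m=(hsv[...,1]<60)&(hsv[...,2]>110)
    m=cv2.morphologyEx(m.astype(np.uint8),cv2.MORPH_OPEN,np.ones((3,3)))
    k,l,st,_=cv2.connectedComponentsWithStats(m);i=1+np.argmax(st[1:,4]);m=(l==i)
    p=sub[m.ravel()]
    r=cv2.minAreaRect(p[:,:2].astype(np.float32));print(n,len(p),np.round(r[0],1),np.round(r[1],1),round(r[2],1),"z",np.median(p[:,2]).round(1))
    # scene floor points
    lo,hi=p.min(0)[:2]-15,p.max(0)[:2]+15
    q=CS.reshape(-1,3);hs=cv2.cvtColor(S["frame"],cv2.COLOR_BGR2HSV).reshape(-1,3)
    sel=np.all((q[:,:2]>lo)&(q[:,:2]<hi),1)&(q[:,2]<25)&(q[:,2]>4)&(hs[:,1]<60)&(hs[:,2]>110)
    r=cv2.minAreaRect(q[sel][:,:2].astype(np.float32));print("  sc",sel.sum(),np.round(r[0],1),np.round(r[1],1),round(r[2],1),"z",np.median(q[sel][:,2]).round(1))
E
```

```text
large top 207 [520. 110.   9.] [545. 188.  90.]
   scene 348 [521. 116.   9.] [545. 175.  87.]
    top [532.6 149.3] [24.2 78.7] 1.0 median z of table ok
    sc [530.7 147.7] [31.3 85.5] 2.7 median z of table ok
med top 163 [ 401. -308.    8.] [ 441. -232.   79.]
   scene 436 [ 400. -291.    9.] [ 425. -243.   76.]
    top [ 421.9 -269.7] [40.1 75.7] 2.0 median z of table ok
    sc [ 409.4 -268. ] [90. 42.] 58.4 median z of table ok
small top 113 [ 517. -364.    8.] [ 545. -306.   57.]
   scene 292 [ 510. -368.    9.] [ 541. -304.   54.]
    top [ 530.8 -334.7] [27.8 58.2] 0.7 median z of table ok
    sc [ 527.7 -334.5] [76.7 32.9] 84.8 median z of table ok
open top 161 [ 532. -219.    8.] [ 560. -167.   94.]
   scene 418 [ 533. -218.   10.] [ 557. -169.   90.]
    top [ 547.7 -192.6] [26.7 51.3] 6.6 median z of table ok
    sc [ 545.5 -192.7] [26.8 53. ] 1.5 median z of table ok
red top 149 [ 420. -216.    8.] [ 468. -154.   79.]
   scene 251 [ 417. -213.    9.] [ 464. -162.   76.]
    top [ 439.4 -185. ] [71.2 18.2] 48.4 median z of table ok
    sc [ 436.7 -185.4] [74.2 18.8] 49.5 median z of table ok
roll top 193 [ 416. -114.   10.] [471. -59.  24.]
   scene 281 [ 414. -113.    9.] [469. -58.  21.]
    top [444.  -86.6] [54.6 54.5] 1.5 median z of table ok
    sc [441.4 -84.4] [59.3 54.3] 57.0 median z of table ok
loupe top 104 [371. -10.   8.] [403.  19.  38.]
   scene 166 [372.  -9.   9.] [399.  21.  37.]
    top [387.2   5. ] [31.6 28.7] 1.3 median z of table ok
    sc [387.5   5.6] [32.5 30.2] 56.0 median z of table ok
mid 360 [535.7 303.3] [42.1 73.4] 5.4 z nan
  sc 0 [0. 0.] [0. 0.] 0.0 z nan
short 272 [414.3 231. ] [40.2 53.2] 1.6 z nan
  sc 0 [0. 0.] [0. 0.] 0.0 z nan
long 453 [447.5  82.7] [91.8 41. ] 86.6 z nan
  sc 0 [0. 0.] [0. 0.] 0.0 z nan
  return _methods._mean(a, axis=axis, dtype=dtype,
  ret = ret.dtype.type(ret / rcount)
```

```bash
cat >> h.py <<'E'
def lockfit(clouds,c,w,hb,H,tag=""):
    for n,C in clouds:
        q=C.reshape(-1,3);q=q[np.isfinite(q[:,2])]
        near=np.hypot(q[:,0]-c[0],q[:,1]-c[1])<w/2+9
        for nm,lo,hi in (("bow",hb+6,H+4),("arch",H-8,H+4),("body",8,hb+3),("btop",hb-3,hb+4)):
            p=q[near&(q[:,2]>lo)&(q[:,2]<hi)][:,:2]
            if len(p)<6: continue
            m=np.median(p,0);u,s,vt=np.linalg.svd(p-p.mean(0));d=vt[0]*np.sign(vt[0,1])
            r=cv2.minAreaRect(p.astype(np.float32))
            t=(p-p.mean(0))@np.array([d,[d[1],-d[0]]]).T
            e=np.percentile(t,[3,97],axis=0);mid=p.mean(0)+e.mean(0)@np.array([d,[d[1],-d[0]]])
            print(tag,n,nm,len(p),"mid",mid.round(1),"ext",(e[1]-e[0]).round(1),"yaw",np.degrees(np.arctan2(-d[0],d[1])).round(1))
E
python3 - <<'E'
from h import *
T=np.load("top0.npz");S=np.load("scene0.npz")
cl=(("top",cloud(T)),("sc",cloud(S)))
lockfit(cl,(531,147),58,47,88,"L");lockfit(cl,(413,-268),50,41,76,"M");lockfit(cl,(528,-336),36,30,55,"S")
b=cl[0][1];print(np.nanmedian(b[185:195,195:204,2]),np.nanmedian(b[185:197,215:240,2]))
b=cl[1][1];print(np.nanmedian(b[175:190,230:240,2]))
E
```

```text
L top bow 70 mid [535.2 147.7] ext [40.6  8.2] yaw 2.9
L top arch 45 mid [535.1 149.3] ext [29.7  8.2] yaw 3.9
L top body 132 mid [531.2 144.5] ext [62.6 26. ] yaw 1.0
L top btop 77 mid [534.7 148.2] ext [56.  18.1] yaw 6.9
L sc bow 88 mid [534.6 149.6] ext [44.   9.5] yaw 4.0
L sc arch 30 mid [534.5 149.1] ext [29.   9.7] yaw 4.2
L sc body 248 mid [532.5 147.4] ext [54.7 21.2] yaw 7.7
L sc btop 76 mid [534.7 149.4] ext [51.3 20. ] yaw 3.5
M top bow 45 mid [ 411.  -265.8] ext [33.6  7.3] yaw 7.3
M top arch 35 mid [ 411.2 -267.8] ext [28.7  7.5] yaw 7.6
M top body 98 mid [ 418.4 -266.5] ext [47.4 37.1] yaw -4.5
M top btop 59 mid [ 411.2 -266.6] ext [46.9 16.6] yaw 5.7
M sc bow 104 mid [ 409.7 -267. ] ext [36.8  8.2] yaw 6.9
M sc arch 49 mid [ 409.8 -265.8] ext [26.2  8.5] yaw 7.1
M sc body 315 mid [ 408.2 -267.2] ext [48.1 17.1] yaw 10.4
M sc btop 131 mid [ 409.9 -267.5] ext [45.3 16.9] yaw 5.4
S top bow 23 mid [ 533.7 -333.1] ext [24.3  5.3] yaw 7.3
S top arch 19 mid [ 534.  -333.7] ext [21.4  5.1] yaw 10.4
S top body 83 mid [ 532.1 -338.9] ext [44.7 23.4] yaw -15.7
S top btop 53 mid [ 533.7 -334.8] ext [34.5 17.4] yaw 1.6
S sc bow 51 mid [ 532.8 -333.8] ext [25.7  5.6] yaw 8.0
S sc arch 30 mid [ 532.8 -333.2] ext [20.6  5.5] yaw 8.8
S sc body 198 mid [ 531.3 -334.3] ext [34.2 18.7] yaw 8.7
S sc btop 90 mid [ 532.9 -333.2] ext [32.7 16. ] yaw 9.4
0.056047043245841505 10.8184038613818
10.090438558986516
```

Run:
```python
from h import *
cl=[cloud(np.load(f"{n}0.npz")).reshape(-1,3) for n in("top","scene")]
q=np.vstack(cl);q=q[np.isfinite(q[:,2])]
for n,c in dict(L=(535,149),M=(410,-267),S=(533,-334),ls=(447,83),ms=(536,303),ss=(414,231)).items():
    d=q[:,:2]-c
    f=(abs(d[:,0])<60)&(abs(d[:,1])<16)
    b=(abs(d[:,0])<70)&(abs(d[:,1])<70)
    print(n,"finger zone by dx:",[(k,int(q[f&(d[:,0]>=k)&(d[:,0]<k+10)][:,2].max().round())) for k in range(-60,60,10) if (f&(d[:,0]>=k)&(d[:,0]<k+10)).any()],"body z max",q[b][:,2].max().round())
print("map max z rows x 350..750, cols y 400..-450 by 50")
for x in range(350,800,50):
    print(x,[int(np.nanmax(np.r_[-9,q[(q[:,0]>=x)&(q[:,0]<x+50)&(q[:,1]<=y)&(q[:,1]>y-50)][:,2]])) for y in range(400,-450,-50)])
```

```text
L finger zone by dx: [(-60, 7), (-50, 5), (-40, 8), (-30, 9), (-20, 46), (-10, 89), (0, 90), (10, 48), (20, 2), (30, 16), (40, 18), (50, 14)] body z max 445.0
M finger zone by dx: [(-60, 7), (-50, 5), (-40, 4), (-30, 5), (-20, 23), (-10, 79), (0, 79), (10, 21), (20, 12), (30, 14), (40, 4), (50, 5)] body z max 79.0
S finger zone by dx: [(-60, 4), (-50, 7), (-40, 5), (-30, 5), (-20, 23), (-10, 57), (0, 57), (10, 8), (20, 4), (30, 369), (40, 379), (50, 386)] body z max 398.0
ls finger zone by dx: [(-60, 8), (-50, 5), (-40, 5), (-30, 19), (-20, 13), (-10, 15), (0, 15), (10, 17), (20, 17), (30, 12), (40, 13), (50, 15)] body z max 38.0
ms finger zone by dx: [(-60, 4), (-50, 10), (-40, 8), (-30, 18), (-20, 14), (-10, 13), (0, 15), (10, 15), (20, 18), (30, 7), (40, 7), (50, 4)] body z max 43.0
ss finger zone by dx: [(-60, 5), (-50, 5), (-40, 3), (-30, 17), (-20, 16), (-10, 16), (0, 15), (10, 18), (20, 17), (30, 6), (40, 4), (50, 7)] body z max 18.0
map max z rows x 350..750, cols y 400..-450 by 50
350 [3, 4, 16, 17, 17, 12, 12, 38, 37, 7, 7, 6, 38, 23, 12, 159, 145]
400 [3, 4, 16, 17, 17, 18, 18, 35, 18, 23, 23, 79, 66, 79, 13, 54, 85]
450 [4, 9, 6, 10, 6, 19, 17, 18, 170, 113, 23, 77, 9, 20, 13, 55, 157]
500 [4, 18, 18, 11, 90, 89, 14, 7, 176, 126, 4, 93, 92, 24, 57, 53, 158]
550 [4, 17, 42, 43, 30, 7, 440, 399, 379, 388, 177, 487, 455, 24, 394, 64, 157]
600 [566, 572, 37, 56, 505, 589, 603, 603, 574, 576, 617, 610, 599, 585, 577, 573, 518]
650 [563, 564, 600, 563, 563, 577, 577, 578, 575, 577, 631, 631, 620, 588, 590, 577, 538]
700 [93, 98, 103, 104, 310, 291, 100, 460, 470, 144, 142, 101, 510, 511, 510, 576, 157]
750 [95, 101, 366, 362, 356, 375, 391, 452, 469, 144, 143, 97, 473, 473, 473, 488, 214]
```

Run:
```python
from h import *
for n in("top","scene"):
    s=np.load(f"{n}0.npz");C=cloud(s)
    m=(C[...,0]>480)&(C[...,0]<640)&(abs(C[...,1])<420)&(C[...,2]>200)
    im=s["frame"].copy();im[m]=(255,0,255)
    cv2.imwrite(f"pics/m{n}.png",cv2.resize(im,None,fx=1.5,fy=1.5))
    p=C[m];print(n,m.sum())
    for x in range(480,640,20):
        k=p[(p[:,0]>=x)&(p[:,0]<x+20)]
        if len(k):print(x,len(k),k[:,1:].min(0).round(),k[:,1:].max(0).round())
```

```text
top 9368
560 10 [-344.  366.] [-340.  374.]
580 370 [-342.  368.] [ 81. 488.]
600 1346 [-339.  370.] [ 95. 529.]
620 7642 [-420.  351.] [349. 606.]
scene 8577
560 9 [-342.  367.] [-335.  375.]
580 329 [-339.  369.] [ 85. 487.]
600 1106 [-336.  374.] [ 95. 529.]
620 7133 [-420.  347.] [139. 557.]
```

View pics/mscene.png

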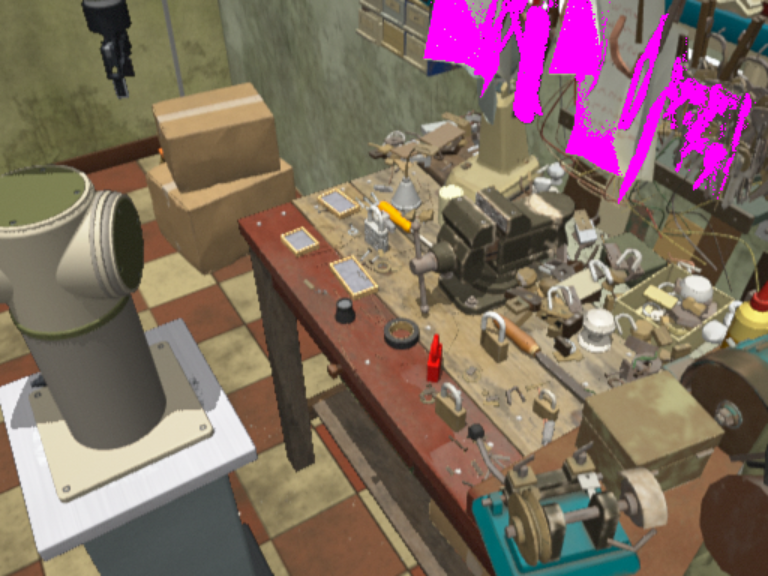

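Run:
```python
from h import *
for n in("top","scene"):
    C=cloud(np.load(f"{n}0.npz")).reshape(-1,3)
    d=C-[229.9,553.6,230.2]
    a=np.radians(62.5);r=d[:,0]*np.cos(a)+d[:,1]*np.sin(a);t=-d[:,0]*np.sin(a)+d[:,1]*np.cos(a)
    for z in range(-20,500,30):
        m=(d[:,2]>=z)&(d[:,2]<z+30)&(abs(t)<150)&(r<150)&(r>-300)
        if m.sum()>3: print(n,z,m.sum(),"r",np.percentile(r[m],[2,98]).round(),"t",np.percentile(t[m],[2,98]).round())
```

```text
top 10 57 r [-58. -43.] t [-17.  -2.]
top 40 119 r [-76. -40.] t [-20.   2.]
top 70 176 r [-75. -38.] t [-21.   4.]
top 100 42 r [-71. -60.] t [-20.   2.]
scene 10 130 r [-57.  49.] t [-15.   9.]
scene 40 126 r [-74.  70.] t [-18.   6.]
scene 70 208 r [-73.  69.] t [-20.   5.]
scene 100 235 r [-70.  16.] t [-23.  16.]
scene 130 337 r [-39.   0.] t [-37.  31.]
scene 160 286 r [-38.  -1.] t [-36.  33.]
```

```bash
python3 -m pendant '[12,-16,0,-0.05,60, 22,-29,0,-0.1,60, 24,-32,0,-0.11,55, 24,-32,0,-0.11,50, 24,-32,0,-0.11,50, 24,-32,0,-0.11,50, 24,-32,0,-0.11,50, 24,-32,0,-0.11,50, 24,-32,0,-0.1,50, 24,-32,0,-0.1,50, 24,-32,0,-0.1,50, 24,-32,0,-0.1,50]' 60; python3 -c "
from bench import sensors
s=sensors.sense();print({k:s[k].round(1) if hasattr(s[k],'round') else s[k] for k in s})"
```

```text
time: 1.1
tool_pos: [503.1, 175.4, 224.1]
tcp_rot: [-179.5, -0.1, 85.8]
ft_force: [-0.0, 1.3, 0.4]
finger_gap: 49.9
{'time': 1.1, 'joint_pos': array([13.5, -2.3, 96.1,  0.3, 86.7, 17.7]), 'qd': array([-51.1,  20.5, -19.4,   0.5,  -1.2,  21. ]), 'joint_efforts': array([  4.4, -51. , -47.3,  -0.2,   0.5,  -0.8]), 'tool_pos': array([503.1, 175.4, 224.1]), 'tcp_rot': array([-1.795e+02, -1.000e-01,  8.580e+01]), 'ft_force': array([-0. ,  1.3,  0.4]), 'wrist_torque': array([-0., -0., -0.]), 'finger_gap': 49.94512648360508}
```

```bash
python3 -m pendant '[10,-4,0,0.07,50, 6,-4,0,0.04,45, 0,0,0,0,45, 0,0,0,0,45]'
python3 - <<'E'
from h import *
from bench import viewer
for n in("top","scene"):
    s=viewer.snapshot(n);np.savez(f"{n}1.npz",**s)
    cv2.imwrite(f"pics/{n}1.png",cv2.resize(s["frame"],None,fx=1.5,fy=1.5))
E
```

```text
time: 1.43
tool_pos: [523.1, 157.5, 221.9]
tcp_rot: [-179.3, 0.1, 91.2]
ft_force: [-0.8, 1.1, 0.6]
finger_gap: 45.0
```

View pics/scene1.png

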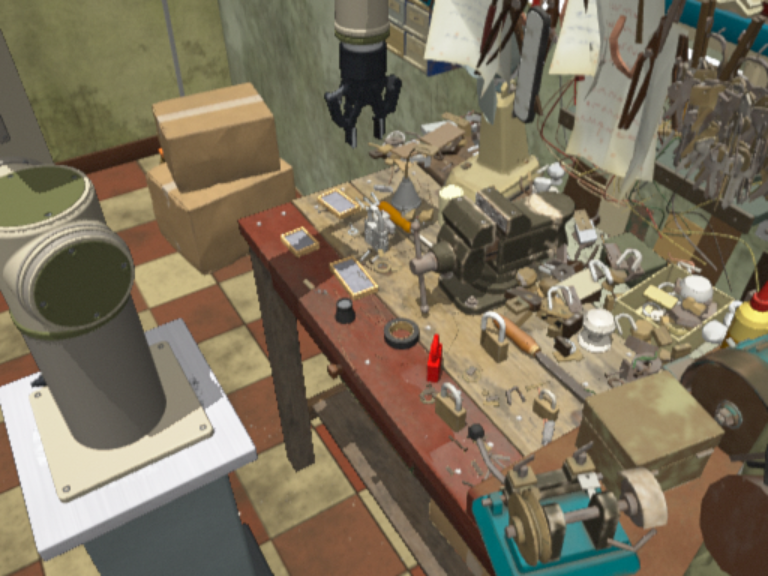

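View pics/top1.png

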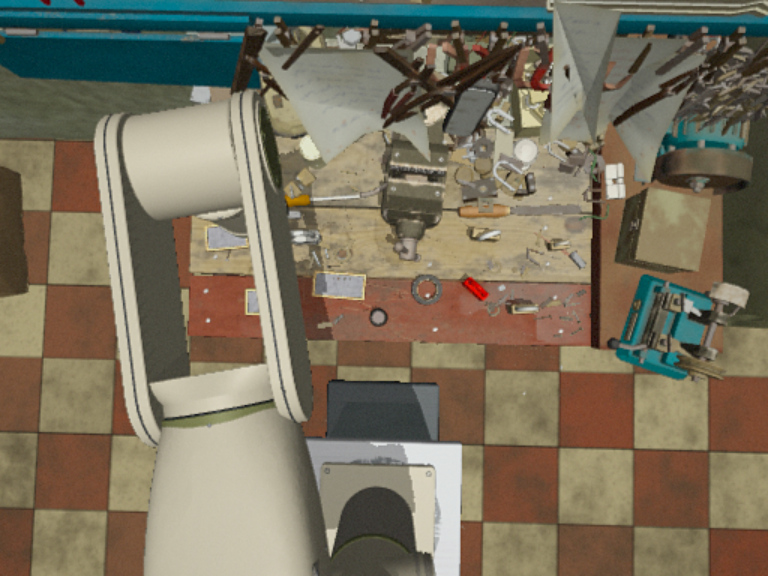

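Run:
```python
from h import *
C=cloud(np.load("top1.npz"));C0=cloud(np.load("top0.npz"))
m=(C[...,2]-C0[...,2]>60)
p=C[m];d=p-[523,157.5,222]
a=np.radians(15);
for R in [d]:
    r=d[:,0]*np.cos(a)+d[:,1]*np.sin(a);t=-d[:,0]*np.sin(a)+d[:,1]*np.cos(a)
for k in range(-300,140,20):
    q=(r>=k)&(r<k+20)
    if q.sum()>3: print("r",k,q.sum(),"z rel",np.percentile(d[q,2],[2,50,98]).round(),"t",np.percentile(t[q],[1,99]).round())
C=cloud(np.load("scene1.npz"));C0=cloud(np.load("scene0.npz"));m=(abs(C[...,2]-C0[...,2])>30);p=C[m];d=p-[523,157.5,222]
d=d[(d[:,2]>-5)&(abs(d[:,0])<200)]
for k in range(0,400,30):
    q=(d[:,2]>=k)&(d[:,2]<k+30)
    if q.sum()>3: print("zrel",k,q.sum(),d[q,:2].min(0).round(),d[q,:2].max(0).round())
```

```text
r -300 2554 z rel [396. 452. 456.] t [-43.  71.]
r -280 2377 z rel [393. 447. 452.] t [-43.  68.]
r -260 2163 z rel [393. 441. 447.] t [-42.  65.]
r -240 2030 z rel [381. 434. 441.] t [-51.  66.]
r -220 2154 z rel [364. 423. 436.] t [-53.  74.]
r -200 2186 z rel [358. 424. 430.] t [-54.  73.]
r -180 1387 z rel [339. 422. 426.] t [-55.  72.]
r -160 1232 z rel [335. 416. 424.] t [-56.  71.]
r -140 1221 z rel [333. 414. 423.] t [-58.  70.]
r -120 1199 z rel [331. 413. 422.] t [-59.  69.]
r -100 1188 z rel [330. 412. 421.] t [-60.  67.]
r -80 1177 z rel [328. 411. 420.] t [-62.  66.]
r -60 1361 z rel [327. 397. 419.] t [-63.  65.]
r -40 2858 z rel [233. 395. 418.] t [-66.  62.]
r -20 2142 z rel [354. 409. 417.] t [-68.  61.]
r 0 1878 z rel [353. 411. 416.] t [-69.  60.]
r 20 1329 z rel [362. 405. 413.] t [-70.  59.]
r 40 236 z rel [368. 392. 403.] t [-68.  59.]
zrel 0 137 [-37. -13.] [39. 14.]
zrel 30 249 [-55. -16.] [56. 18.]
zrel 60 425 [-63. -19.] [65. 19.]
zrel 90 517 [-67. -21.] [67. 15.]
zrel 120 299 [-37. -40.] [33. 19.]
zrel 150 434 [-37. -39.] [37. 30.]
zrel 180 396 [-41. -43.] [40. 24.]
zrel 210 493 [-40. -43.] [39. 19.]
zrel 240 177 [-39. -42.] [29. 11.]
```

Run:
```python
from h import *
q=np.vstack([cloud(np.load(f"{n}0.npz")).reshape(-1,3) for n in("top","scene")]);q=q[np.isfinite(q[:,2])]
def prof(y0,y1):
    print("y",y0,y1)
    for z in range(300,640,20):
        m=(q[:,1]>y0)&(q[:,1]<y1)&(q[:,2]>=z)&(q[:,2]<z+20)&(q[:,0]<720)
        if m.sum()>2:
            k=q[m];o=np.argsort(k[:,0])[:3];print(z,m.sum(),k[o[min(2,len(o)-1)]].round())
for a,b in((-300,-240),(-340,-300),(-400,-340),(50,80),(80,110),(110,220)):prof(a,b)
# clearance for given TCP: fork = cylinder axis lateral halfwidth 70, radius 55 centre z+365; plus forearm back
def clr(x,y,z):
    a=np.arctan2(y,x);d=q-[x,y,z];r=d[:,0]*np.cos(a)+d[:,1]*np.sin(a);t=-d[:,0]*np.sin(a)+d[:,1]*np.cos(a)
    rad=np.hypot(r,d[:,2]-365);lat=np.maximum(abs(t)-68,0)
    dist=np.hypot(np.maximum(rad-54,0),lat);w=q[:,2]>200
    i=np.argmin(np.where(w,dist,9e9));return round(dist[i]),q[i].round()
for p in((535,149,19),(535,149,60),(535,149,120),(535,149,222),(533,-334,8),(515,-334,8),(503,-334,8),(503,-334,70),(490,-334,8),(490,-334,70),(536,303,30),(536,303,150)):print(p,clr(*p))
```

```text
y -300 -240
340 181 [ 627. -263.  355.]
360 458 [ 629. -258.  361.]
380 434 [ 633. -300.  385.]
400 375 [ 627. -275.  417.]
420 407 [ 626. -275.  421.]
440 502 [ 595. -243.  449.]
460 551 [ 625. -283.  470.]
480 620 [ 625. -282.  483.]
500 603 [ 625. -282.  504.]
520 762 [ 626. -292.  521.]
540 1151 [ 627. -297.  546.]
560 981 [ 648. -293.  564.]
580 163 [ 648. -256.  584.]
y -340 -300
340 44 [ 661. -300.  359.]
360 215 [ 579. -339.  374.]
380 455 [ 588. -340.  381.]
400 329 [ 606. -333.  400.]
420 266 [ 616. -331.  425.]
440 344 [ 622. -328.  441.]
460 382 [ 629. -326.  462.]
480 329 [ 633. -327.  486.]
500 484 [ 628. -300.  519.]
520 572 [ 628. -301.  527.]
540 632 [ 641. -323.  540.]
560 714 [ 647. -329.  566.]
580 110 [ 682. -319.  588.]
y -400 -340
360 19 [ 574. -340.  369.]
380 83 [ 591. -340.  384.]
400 346 [ 632. -390.  401.]
420 337 [ 631. -365.  426.]
440 572 [ 627. -370.  460.]
460 524 [ 627. -369.  462.]
480 702 [ 632. -375.  484.]
500 1218 [ 634. -353.  500.]
520 493 [ 648. -376.  531.]
540 668 [ 648. -381.  551.]
560 546 [ 649. -381.  562.]
580 17 [ 683. -341.  590.]
y 
[... 745 characters left out ...]
[638. 122. 506.]
520 697 [639. 121. 531.]
540 1011 [640. 129. 544.]
560 760 [643. 121. 570.]
580 53 [643. 110. 587.]
(535, 149, 19) (13, array([599.,  85., 424.]))
(535, 149, 60) (10, array([609.,  92., 449.]))
(535, 149, 120) (12, array([610.,  90., 460.]))
(535, 149, 222) (39, array([643., 107., 587.]))
(533, -334, 8) (0, array([ 604., -320.,  375.]))
(515, -334, 8) (0, array([ 574., -340.,  369.]))
(503, -334, 8) (8, array([ 572., -342.,  369.]))
(503, -334, 70) (35, array([ 594., -332.,  385.]))
(490, -334, 8) (19, array([ 572., -342.,  369.]))
(490, -334, 70) (43, array([ 576., -340.,  373.]))
(536, 303, 30) (50, array([662., 263., 425.]))
(536, 303, 150) (45, array([661., 268., 514.]))
```

```bash
python3 -m pendant '[6,-4,-20,0.02,45, 5,-4,-30,0.02,45, 1,0,-30,0.01,45, 0,0,-20,0,45, 0,0,-5,0,45, 0,0,0,0,45]'
```

```text
time: 2.03
tool_pos: [532.6, 156.5, 116.6]
tcp_rot: [-179.7, -0.1, 94.5]
ft_force: [0.4, 0.8, 0.5]
finger_gap: 44.6
```

```bash
python3 -m pendant '[2,-7.5,0,0,45, 0,0,0,0,45, 0,0,0,0,45]';python3 -m pendant '[0,0,0,0,45]'
```

```text
time: 2.28
tool_pos: [534.9, 150.1, 119.4]
tcp_rot: [-179.8, -0.1, 94.6]
ft_force: [-1.0, -0.3, 0.3]
finger_gap: 45.0
time: 2.37
tool_pos: [535.8, 150.2, 121.1]
tcp_rot: [-179.9, -0.1, 94.6]
ft_force: [-0.5, 0.2, 0.0]
finger_gap: 44.9
```

```bash
python3 -m pendant '[-0.5,-0.5,-25,0,45, 0,0,-25,0,45, 0,0,-22,0,45, 0,0,-12,0,45, 0,0,-5,0,45, 0,0,0,0,45]'; python3 -m pendant '[0,0,0,0,45]'
```

```text
time: 2.87
tool_pos: [542.7, 150.8, 39.1]
tcp_rot: [179.1, -0.2, 94.5]
ft_force: [1.1, 0.6, 1.4]
finger_gap: 45.1
time: 2.95
tool_pos: [543.2, 150.9, 39.8]
tcp_rot: [179.0, -0.2, 94.5]
ft_force: [0.7, 0.3, 0.2]
finger_gap: 45.1
```

```bash
python3 -m pendant '[-8,-1,0,0,45, 0,0,0,0,45, 0,0,0,0,45]'; python3 -m pendant '[-1,-0.5,-10,0,45, -1,0,-7,0,45, -0.5,0,-3,0,45, 0,0,0,0,45]'
```

```text
time: 3.2
tool_pos: [536.6, 150.2, 43.3]
tcp_rot: [178.8, -0.3, 94.5]
ft_force: [0.5, -0.9, -0.2]
finger_gap: 45.3
time: 3.53
tool_pos: [535.4, 150.0, 23.7]
tcp_rot: [178.5, -0.3, 94.5]
ft_force: [-0.5, -0.4, -0.7]
finger_gap: 45.0
```

```bash
python3 -m pendant '[-0.7,-0.7,-5,0,45, 0,0,0,0,10, 0,0,0,0,10, 0,0,0,0,10, 0,0,0,0,10, 0,0,0,0,10]' 70
```

```text
time: 4.03
tool_pos: [534.1, 149.1, 17.3]
tcp_rot: [178.6, -0.3, 94.5]
ft_force: [-1.4, 0.2, -1.6]
finger_gap: 20.4
```

```bash
python3 -m pendant '[0,0,10,0,10, 0,0,20,0,10, 0,0,20,0,10, -10,-8,5,-0.03,10, -20,-15,0,-0.04,10, -25,-18,0,-0.04,10, -20,-15,0,-0.02,10, -8,-6,0,0,10, 0,0,0,0,10, 0,0,0,0,10]'
```

```text
time: 4.87
tool_pos: [445.8, 85.0, 77.4]
tcp_rot: [178.7, -0.3, 86.7]
ft_force: [0.1, 0.4, -2.3]
finger_gap: 19.3
```

Run:
```python
from h import *
from bench import viewer,sensors
print(sensors.sense()["tool_pos"].round(1),sensors.sense()["finger_gap"])
s=viewer.snapshot("scene");np.savez("scene2.npz",**s)
cv2.imwrite("pics/s2.png",cv2.resize(s["frame"][60:220,160:360],None,fx=4,fy=3.7,interpolation=cv2.INTER_CUBIC))
```

```text
[445.8  85.   77.4] 19.278801543562185
```

View pics/s2.png

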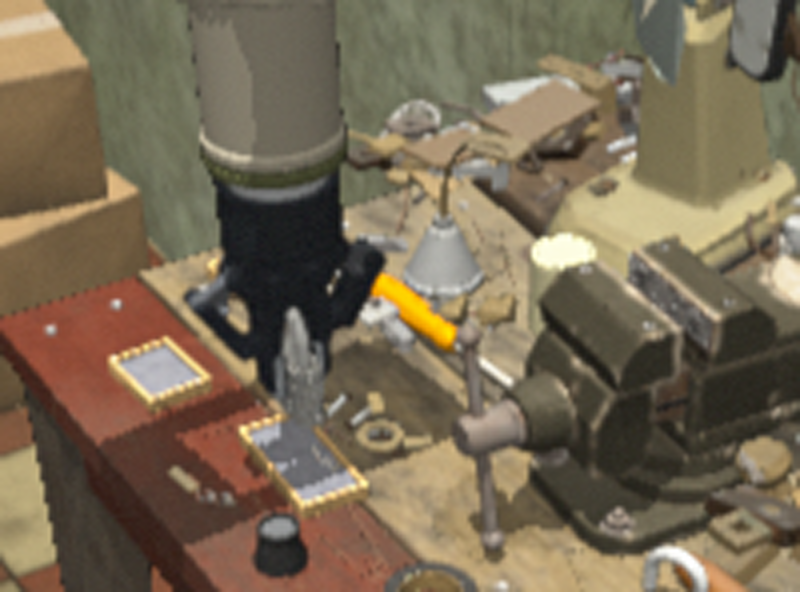

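```bash
python3 -m pendant '[1,-2,-15,0,10, -1,0,-15,0,10, -1,0,-6,0,10, 0,0,0,0,10]'; python3 -m pendant '[0,0,0,0,10]'
```

```text
time: 5.25
tool_pos: [449.1, 84.9, 42.8]
tcp_rot: [178.5, -0.3, 86.9]
ft_force: [-0.2, 0.9, -2.6]
finger_gap: 20.0
time: 5.33
tool_pos: [449.3, 85.2, 42.8]
tcp_rot: [178.5, -0.3, 86.9]
ft_force: [-0.4, 0.1, -3.8]
finger_gap: 20.0
```

```bash
python3 -m pendant '[-3,-2.5,-10,0,10, 0,0,-2,0,10, 0,0,0,0,10]'; python3 -m pendant '[0,0,-2,0,10,0,0,0,0,10]'
```

```text
time: 5.58
tool_pos: [447.6, 83.2, 31.2]
tcp_rot: [178.4, -0.4, 87.0]
ft_force: [0.4, 0.0, -3.4]
finger_gap: 19.8
time: 5.75
tool_pos: [447.7, 83.1, 29.2]
tcp_rot: [178.4, -0.4, 86.9]
ft_force: [0.9, -0.3, -3.2]
finger_gap: 19.7
```

```bash
python3 -m pendant '[0,0,-2,0,10,0,0,0,0,10]'; python3 -m pendant '[0,0,-1,0,10,0,0,0,0,24,0,0,0,0,30,0,0,0,0,40,0,0,0,0,45,0,0,0,0,45]'
```

```text
time: 5.92
tool_pos: [448.4, 83.2, 27.7]
tcp_rot: [178.3, -0.4, 86.9]
ft_force: [0.1, -0.1, -3.8]
finger_gap: 19.9
time: 6.42
tool_pos: [450.9, 83.3, 29.1]
tcp_rot: [178.0, -0.4, 86.9]
ft_force: [0.1, -0.4, -0.1]
finger_gap: 45.1
```

```bash
python3 -m pendant '[-2.5,0,15,0,45, 0,0,25,0,45, 0,0,35,0,45, 0,0,35,0,45, 0,0,38,0,45, -6,-10,38,0,45, -5,-25,20,0.02,45, -5,-38,0,0.02,45, -5,-38,0,0.02,45, -5,-38,0,0.02,45, -3,-38,0,0.02,45, -3,-38,0,0.02,45]'
```

```text
time: 7.42
tool_pos: [409.9, -144.5, 247.5]
tcp_rot: [177.8, -0.2, 94.9]
ft_force: [0.2, 0.1, -0.0]
finger_gap: 44.9
```

Run:
```python
from h import *
from bench import viewer
T=viewer.snapshot("top");S=viewer.snapshot("scene")
cl=(("top",cloud(T)),("sc",cloud(S)))
lockfit(cl,(447.5,82.7),58,57,98,"L")
cv2.imwrite("pics/s3.png",cv2.resize(S["frame"][60:240,160:360],None,fx=4,fy=3.3,interpolation=cv2.INTER_CUBIC))
```

```text
L top bow 63 mid [449.8  81.9] ext [40.8  8.6] yaw -2.4
L top arch 48 mid [449.9  82.4] ext [31.9  8.7] yaw -1.9
L top body 345 mid [447.1  83.1] ext [66.5 46.4] yaw 1.5
L top btop 86 mid [450.1  83.2] ext [54.8 20.1] yaw -4.5
L sc bow 92 mid [448.6  83.5] ext [41.9  8.9] yaw -1.5
L sc arch 34 mid [449.1  81.9] ext [29.2  8.6] yaw -0.3
L sc body 423 mid [443.1  80.6] ext [62.7 42.6] yaw 10.5
L sc btop 86 mid [448.4  84.9] ext [56.6 19.5] yaw -2.5
```

View pics/s3.png

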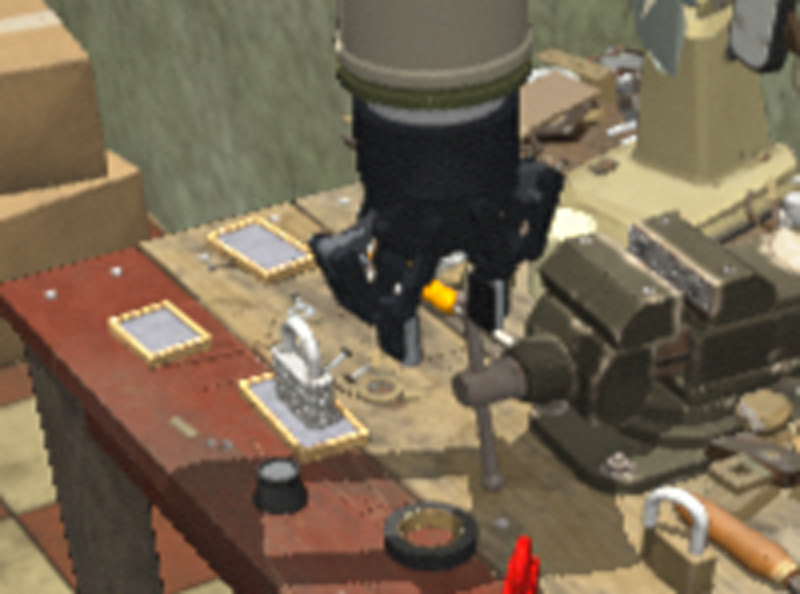

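```bash
python3 -m pendant '[0,-35,-25,0.01,45, 0,-35,-38,0.01,45, 0,-25,-38,0,45, 0,-6,-15,0,45, 0,0,0,0,45]'
```

```text
time: 7.93
tool_pos: [410.3, -242.4, 140.8]
tcp_rot: [177.4, 0.2, 95.4]
ft_force: [0.3, -0.3, 0.1]
finger_gap: 45.0
```

```bash
python3 -m pendant '[0,-22,-15,0.02,45, 0,-3,-20,0,45, 0,0,-5,0,45, 0,0,0,0,45]'
```

```text
time: 8.27
tool_pos: [411.7, -265.8, 101.8]
tcp_rot: [177.4, 0.1, 96.6]
ft_force: [0.9, 1.0, 0.1]
finger_gap: 45.2
```

```bash
python3 -m pendant '[-2,-1,-25,0,45, -1,0,-30,0,45, -1,0,-18,0,45, -1,0,-5,0,45, 0,0,0,0,45]'
```

```text
time: 8.68
tool_pos: [412.9, -265.6, 31.2]
tcp_rot: [176.9, 0.5, 96.8]
ft_force: [-0.8, -0.0, -0.8]
finger_gap: 45.1
```

```bash
python3 -m pendant '[-3,-1,-12,0,45, -0.5,0,-7,0,45, 0,0,0,0,8, 0,0,0,0,8, 0,0,0,0,8, 0,0,0,0,8]' 60; python3 -m pendant '[0,0,0,0,8]'
```

```text
time: 9.18
tool_pos: [412.9, -268.2, 17.2]
tcp_rot: [176.6, 0.8, 96.9]
ft_force: [0.3, -0.8, -1.9]
finger_gap: 16.9
time: 9.27
tool_pos: [413.0, -268.3, 17.5]
tcp_rot: [176.5, 0.8, 96.9]
ft_force: [-0.3, 0.2, -2.5]
finger_gap: 17.0
```

```bash
python3 -m pendant '[0,0,15,0,8, 0,0,35,0,8, -2,5,38,0,8, -5,15,38,0,8, -5,30,28,0,8, -5,40,5,0,8, -4,40,0,0,8, -2,40,0,0,8, 0,40,0,0,8, 0,40,0,0,8, 2,40,0,0,8, 4,40,0,0,8]' 60
```

```text
time: 10.27
tool_pos: [390.5, 69.4, 186.4]
tcp_rot: [176.0, 0.8, 95.9]
ft_force: [1.1, -0.9, -2.2]
finger_gap: 17.0
```

```bash
python3 -m pendant '[17,33,0,0,8, 22,33,0,0,8, 22,33,-5,0,8, 22,33,-15,0,8, 22,33,-25,0,8, 16,24,-25,0,8, 6,8,-15,0,8, 0,0,0,0,8]'
```

```text
time: 10.93
tool_pos: [516.3, 280.4, 105.2]
tcp_rot: [175.3, 0.5, 96.5]
ft_force: [-1.2, -0.7, -3.9]
finger_gap: 16.8
```

```bash
python3 -m pendant '[15,18,-20,0,8, 3,4,-28,0,8, -1,0,-12,0,8, -1,0,0,0,8]'
```

```text
time: 11.27
tool_pos: [532.7, 303.1, 44.6]
tcp_rot: [175.3, 0.5, 96.5]
ft_force: [-0.1, -0.3, -2.6]
finger_gap: 17.1
```

```bash
python3 -m pendant '[1.5,0.5,-13,-0.01,8, 0,0,-2,0,8]'; python3 -m pendant '[0,0,-1,0,8]'
```

```text
time: 11.43
tool_pos: [534.1, 302.7, 30.6]
tcp_rot: [175.3, 0.5, 95.9]
ft_force: [-1.0, -0.8, -2.9]
finger_gap: 16.8
time: 11.52
tool_pos: [534.6, 302.5, 30.5]
tcp_rot: [175.2, 0.5, 95.8]
ft_force: [-0.4, 0.6, -0.7]
finger_gap: 16.8
```

```bash
python3 -m pendant '[0.5,0.5,-2,0,8]'; python3 -m pendant '[0,0,-2,0,8]'
```

```text
time: 11.6
tool_pos: [535.4, 302.7, 29.4]
tcp_rot: [175.2, 0.5, 95.8]
ft_force: [-0.6, -0.3, -2.5]
finger_gap: 16.8
time: 11.68
tool_pos: [536.1, 302.8, 28.5]
tcp_rot: [175.1, 0.5, 95.8]
ft_force: [-0.1, -0.3, -2.9]
finger_gap: 16.8
```

```bash
python3 -m pendant '[-0.5,0.3,-2.5,0,8]'; python3 -m pendant '[0,0,-1.5,0,8]'
```

```text
time: 11.77
tool_pos: [536.4, 303.2, 27.1]
tcp_rot: [175.0, 0.4, 95.8]
ft_force: [-2.0, -0.4, 7.2]
finger_gap: 17.0
time: 11.85
tool_pos: [536.8, 303.3, 27.0]
tcp_rot: [174.9, 0.4, 95.8]
ft_force: [-7.1, -3.0, 9.9]
finger_gap: 17.0
```

```bash
python3 -m pendant '[0,0,0,0,22,0,0,0,0,35,0,0,0,0,45,-1,0,15,0,50,0,0,30,0,50,0,0,38,0,50,0,0,38,0,50,-10,-20,35,0,60,-20,-30,25,0,70,-20,-32,5,0,80,-20,-35,0,0,85,-20,-35,0,0,85]' 60
python3 - <<'E'
from h import *
from bench import viewer
T=viewer.snapshot("top");S=viewer.snapshot("scene")
cl=(("top",cloud(T)),("sc",cloud(S)))
lockfit(cl,(536,303),50,51,86,"M")
cv2.imwrite("pics/s4.png",cv2.resize(S["frame"][60:240,160:360],None,fx=4,fy=3.3,interpolation=cv2.INTER_CUBIC))
E
```

```text
time: 12.85
tool_pos: [446.5, 153.6, 223.9]
tcp_rot: [174.3, 0.3, 96.2]
ft_force: [-0.0, -1.8, 1.4]
finger_gap: 85.2
M top bow 51 mid [538.2 300.9] ext [34.3  7.3] yaw 6.9
M top arch 34 mid [538.1 301.8] ext [29.1  6.8] yaw 5.6
M top body 79 mid [547.8 304.6] ext [47.2 27.9] yaw 17.1
M top btop 37 mid [537.9 302.7] ext [47.4  8.5] yaw 18.5
M sc bow 49 mid [537.2 303.2] ext [35.5  8.6] yaw 6.6
M sc arch 21 mid [537.1 303.9] ext [25.9  7.8] yaw 8.9
M sc body 268 mid [530.6 300. ] ext [52.2 39.5] yaw 22.6
M sc btop 51 mid [537.4 304.3] ext [46.2 16.8] yaw 6.7
```

View pics/s4.png

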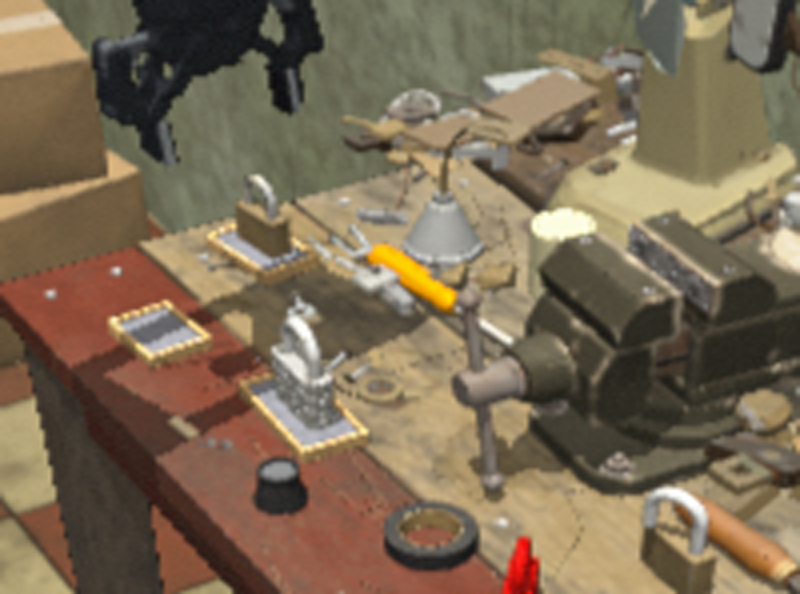

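```bash
python3 -m pendant '[-14,-38,0,0,70, -12,-39,0,0,70, -6,-40,0,0,70, 0,-41,0,0,70, 0,-41,0,0,70, 0,-41,0,0.01,70, 4,-41,0,0.01,70, 10,-40,0,0.01,70, 20,-36,-10,0.01,70, 25,-30,-20,0,70, 25,-25,-30,0,70]'
```

```text
time: 13.87
tool_pos: [493.6, -263.6, 179.2]
tcp_rot: [173.0, 1.2, 98.7]
ft_force: [0.4, 0.4, 1.2]
finger_gap: 70.1
```

```bash
python3 -m pendant '[12,-28,-30,0,70, 8,-20,-25,0,70, 2,-8,-10,0,70, 0,0,0,0,70]'
```

```text
time: 14.2
tool_pos: [518.5, -324.1, 107.5]
tcp_rot: [173.0, 1.1, 98.5]
ft_force: [0.5, -0.1, 0.4]
finger_gap: 70.4
```

```bash
python3 -m pendant '[0,-6,-30,0,70, -1,-2,-30,0,70, -1,0,-18,0,70, -1,0,-5,0,70]'
```

```text
time: 14.53
tool_pos: [519.5, -333.2, 26.2]
tcp_rot: [172.7, 1.4, 98.4]
ft_force: [0.1, -0.7, 0.1]
finger_gap: 69.9
```

```bash
python3 -m pendant '[0,0,-12,0,70, 0,0,-5,0,60, -1,0,0,0,45, -1,0,0,0,30, -0.5,0,0,0,8, 0,0,0,0,8]' 40;  python3 -m pendant '[-0.5,0,-0.5,0,8, -0.5,0,0,0,8]'
```

```text
time: 15.03
tool_pos: [520.5, -332.9, 13.5]
tcp_rot: [172.4, 1.6, 98.6]
ft_force: [-0.1, 0.2, -1.0]
finger_gap: 16.4
time: 15.2
tool_pos: [520.4, -333.7, 14.9]
tcp_rot: [172.3, 1.7, 98.6]
ft_force: [0.4, 0.1, -1.5]
finger_gap: 15.7
```

Run:
```python
from h import *
from bench import viewer
S=viewer.snapshot("scene")
cv2.imwrite("pics/s5.png",cv2.resize(S["frame"][150:310,270:430],None,fx=3.7,fy=3.7,interpolation=cv2.INTER_CUBIC))
```

```text
(no output)
```

View pics/s5.png

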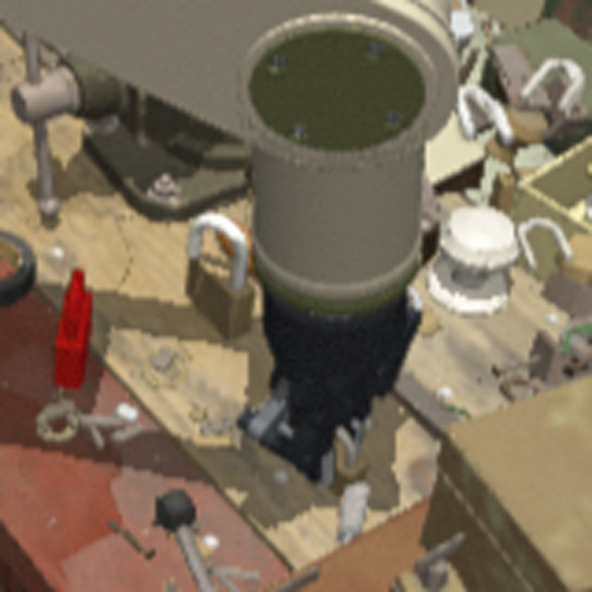

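```bash
python3 -m pendant '[0,0,-1,0,24, 0,0,-4,0,26, 0,0,-4,0,26]'; python3 -m pendant '[0,0,-1,0,26]'
```

```text
time: 15.5
tool_pos: [521.1, -334.7, 7.0]
tcp_rot: [172.2, 1.8, 98.5]
ft_force: [-0.4, 1.3, -0.0]
finger_gap: 26.3
time: 15.58
tool_pos: [520.8, -334.4, 5.1]
tcp_rot: [172.3, 1.8, 98.5]
ft_force: [-0.4, 0.3, 0.3]
finger_gap: 26.1
```

```bash
python3 -m pendant '[0,0,1,0,8, 0,0,0,0,8, 0,0,0,0,8, 0,0,0,0,8]' 40
```

```text
time: 15.92
tool_pos: [520.4, -334.1, 5.3]
tcp_rot: [172.3, 1.7, 98.5]
ft_force: [0.2, 0.9, -0.5]
finger_gap: 16.4
```

```bash
python3 -m pendant '[0,0,0,0,24, 0,0,3,0,24, 0,0,0,0,8, 0,0,0,0,8, 0,0,0,0,8]' 45
```

```text
time: 16.33
tool_pos: [520.7, -334.2, 9.1]
tcp_rot: [172.3, 1.8, 98.5]
ft_force: [-0.0, 0.1, -1.1]
finger_gap: 15.8
```

```bash
python3 -m pendant '[-3,0,8,0,8, -8,4,20,0,8, -15,10,30,0,8, -20,20,34,0,8, -22,25,30,0,8, -22,32,15,0,8, -20,36,5,0,8, -12,39,0,0,8, -5,41,0,0,8, 0,41,0,0,8, 0,41,0,0,8, 0,41,0,0,8]'
python3 - <<'E'
from h import *
from bench import viewer
S=viewer.snapshot("scene")
cv2.imwrite("pics/s6.png",cv2.resize(S["frame"][60:300,160:430],None,fx=2.6,fy=2.4,interpolation=cv2.INTER_CUBIC))
E
```

```text
time: 17.33
tool_pos: [386.3, -4.3, 154.9]
tcp_rot: [172.0, 2.0, 97.7]
ft_force: [1.6, 1.3, -0.4]
finger_gap: 16.1
```

View pics/s6.png

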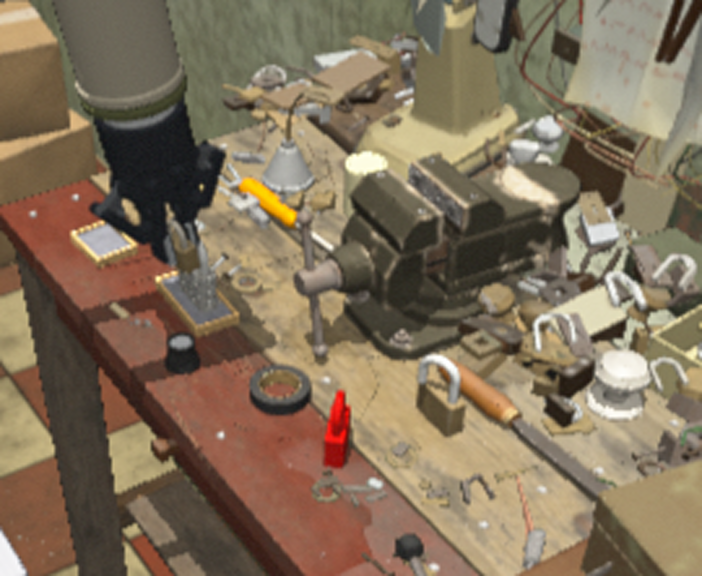

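```bash
python3 -m pendant '[3,40,0,0,8, 4,40,0,-0.03,8, 4,38,0,-0.03,8, 5,30,-5,-0.03,8, 5,20,-20,-0.02,8, 2,8,-25,0,8, 0,0,-10,0,8]'
```

```text
time: 17.97
tool_pos: [410.4, 183.0, 101.1]
tcp_rot: [171.0, 1.6, 91.8]
ft_force: [-0.4, 0.1, -1.1]
finger_gap: 16.0
```

```bash
python3 -m pendant '[2,25,-15,0,8, 2,16,-25,0,8, 0,4,-15,0,8, 0,0,0,0,8]'
```

```text
time: 18.3
tool_pos: [413.6, 226.8, 43.5]
tcp_rot: [171.1, 1.7, 91.8]
ft_force: [-0.4, 0.4, 0.1]
finger_gap: 16.1
```

```bash
python3 -m pendant '[0,4,-14,0,8, -1,0,-4,0,8]'; python3 -m pendant '[-0.5,0,-1,0,8]'
```

```text
time: 18.47
tool_pos: [413.1, 229.3, 26.4]
tcp_rot: [171.1, 1.8, 91.8]
ft_force: [-1.8, -0.7, -1.6]
finger_gap: 15.7
time: 18.55
tool_pos: [412.6, 228.3, 25.8]
tcp_rot: [171.2, 1.8, 91.8]
ft_force: [0.9, -0.3, -1.1]
finger_gap: 16.3
```

```bash
python3 -m pendant '[1,2,-4,0,8]'; python3 -m pendant '[0.5,1,-2,0,8]'
```

```text
time: 18.63
tool_pos: [414.2, 229.6, 22.9]
tcp_rot: [171.1, 1.8, 91.7]
ft_force: [0.4, -0.7, -0.0]
finger_gap: 16.3
time: 18.72
tool_pos: [415.3, 230.3, 21.7]
tcp_rot: [171.1, 1.8, 91.7]
ft_force: [0.7, 1.1, -1.9]
finger_gap: 16.0
```

Run:
```python
from h import *
from bench import viewer,sensors
S=viewer.snapshot("scene")
print(sensors.sense()["tool_pos"].round(1),sensors.sense()["ft_force"].round(1))
cv2.imwrite("pics/s7.png",cv2.resize(S["frame"][90:200,150:280],None,fx=5.5,fy=5,interpolation=cv2.INTER_CUBIC))
```

```text
[415.5 230.5  21.7] [-0.9 -0.3 -1.9]
```

View pics/s7.png

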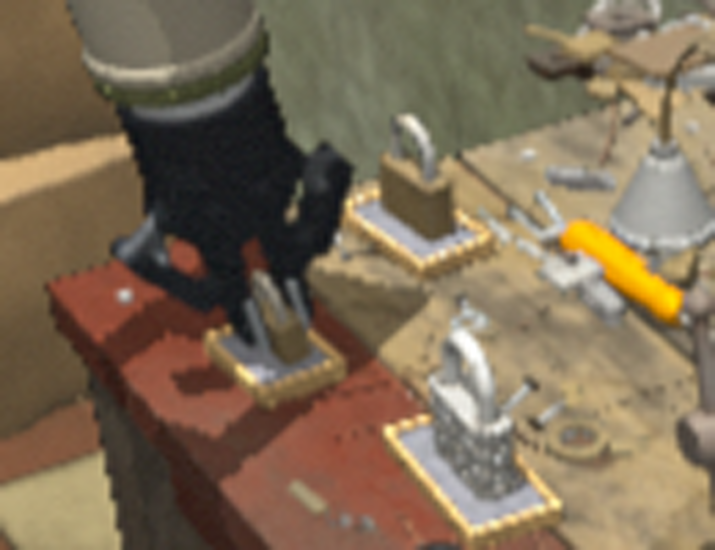

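```bash
python3 -m pendant '[-2,0.5,-2.5,0,8]'; python3 -m pendant '[-0.5,0,-1,0,8]'; python3 -m pendant '[-0.5,0,-1,0,8]'
```

```text
time: 18.85
tool_pos: [414.6, 231.1, 20.3]
tcp_rot: [170.9, 1.8, 91.7]
ft_force: [-0.7, -0.5, -0.2]
finger_gap: 15.9
time: 18.93
tool_pos: [414.1, 231.0, 19.5]
tcp_rot: [170.9, 1.8, 91.6]
ft_force: [-0.4, -0.4, -1.3]
finger_gap: 15.9
time: 19.02
tool_pos: [414.0, 231.1, 18.9]
tcp_rot: [170.9, 1.7, 91.6]
ft_force: [0.6, -0.2, 2.2]
finger_gap: 16.2
```

```bash
python3 -m pendant '[-0.5,0,-1,0,8, 0,0,0,0,18, 0,0,0,0,21, 0,0,0,0,26, 0,0,0,0,34]'
python3 - <<'E'
from h import *
from bench import viewer,sensors
S=viewer.snapshot("scene")
cv2.imwrite("pics/s8.png",cv2.resize(S["frame"][90:200,150:280],None,fx=5.5,fy=5,interpolation=cv2.INTER_CUBIC))
E
```

```text
time: 19.43
tool_pos: [414.7, 231.7, 19.6]
tcp_rot: [170.7, 1.7, 91.7]
ft_force: [0.4, -0.7, 0.5]
finger_gap: 34.1
```

View pics/s8.png

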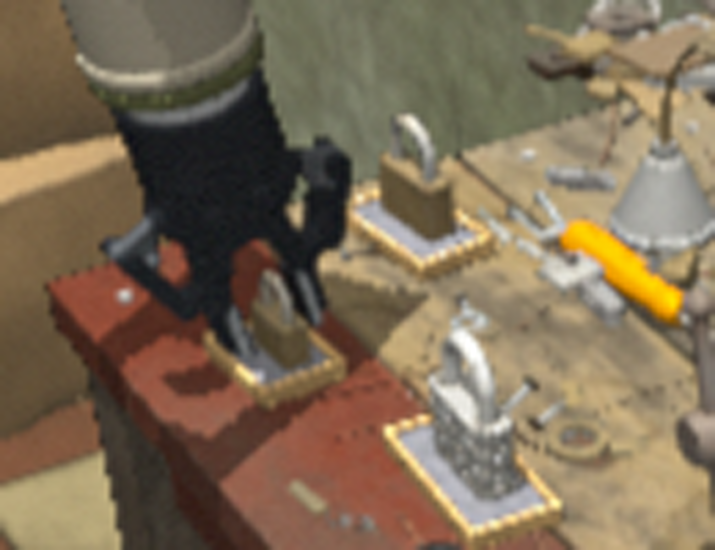

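```bash
python3 -m pendant '[0,0,8,0,44, 0,0,25,0,50, 0,0,35,0,50, 0,0,38,0,50, 0,0,38,0,50, 0,30,30,0,50, 0,38,10,0,50, -10,38,0,0,50, -20,36,0,0,50, -10,15,0,0,50, 0,0,0,0,50]'
python3 - <<'E'
from h import *
from bench import viewer,sensors
T=viewer.snapshot("top");S=viewer.snapshot("scene")
cl=(("top",cloud(T)),("sc",cloud(S)))
lockfit(cl,(414,231),36,40,65,"S");lockfit(cl,(449,83),58,57,98,"L");lockfit(cl,(537,303),50,51,86,"M")
cv2.imwrite("pics/s9.png",cv2.resize(S["frame"][90:270,150:380],None,fx=3.4,fy=3.2,interpolation=cv2.INTER_CUBIC))
cv2.imwrite("pics/t9.png",cv2.resize(T["frame"][110:230,120:400],None,fx=2.8,fy=2.8,interpolation=cv2.INTER_CUBIC))
E
```

```text
time: 20.4
tool_pos: [368.8, 391.7, 219.3]
tcp_rot: [170.7, 1.3, 91.3]
ft_force: [0.2, 0.6, -0.6]
finger_gap: 50.1
S top bow 21 mid [415.  225.2] ext [25.4  3.1] yaw 0.8
S top arch 17 mid [414.9 225. ] ext [20.6  3.1] yaw 3.1
S top body 222 mid [412.5 230.5] ext [47.6 44. ] yaw 16.6
S top btop 49 mid [415.3 226.7] ext [33.8 14.2] yaw 2.2
S sc bow 28 mid [415.1 227.2] ext [26.8  7.5] yaw 3.8
S sc arch 15 mid [414.8 225.1] ext [19.  7.] yaw 0.2
S sc body 180 mid [409.9 228.6] ext [44.1 34.8] yaw 31.2
S sc btop 40 mid [414.5 226.1] ext [34.1 16.1] yaw 2.3
L top bow 62 mid [449.7  81.8] ext [40.9  8.6] yaw -2.4
L top arch 45 mid [449.8  82.3] ext [31.7  8.7] yaw -1.9
L top body 332 mid [448.3  83.1] ext [66.5 48.9] yaw 1.5
L top btop 87 mid [450.3  82.9] ext [55.1 19.8] yaw -2.5
L sc bow 92 mid [448.4  83.6] ext [41.8  8.6] yaw -1.4
L sc arch 31 mid [448.5  85. ] ext [27.  8.] yaw 3.4
L sc body 424 mid [442.6  80.5] ext [63.  42.5] yaw 12.0
L sc btop 89 mid [448.4  85. ] ext [56.4 19.9] yaw -1.7
M top bow 51 mid [538.1 300.4] ext [34.5  7.2] yaw 7.0
M top arch 30 mid [537.7 303.6] ext [25.5  6. ] yaw 3.6
M top body 309 mid [536.3 301.9] ext [59.6 50. ] yaw 22.8
M top btop 58 mid [536.  301.5] ext [45.7 15.4] yaw 12.2
M sc bow 47 mid [536.8 302.8] ext [36.1  6.9] yaw 6.0
M sc arch 21 mid [537.1 302.6] ext [26.9  7. ] yaw 11.7
M sc body 271 mid [531.1 301.5] ext [53.8 38.6] yaw 21.7
M sc btop 53 mid [536.3 304.4] ext [48.2 18.4] yaw 9.0
```

View pics/s9.png

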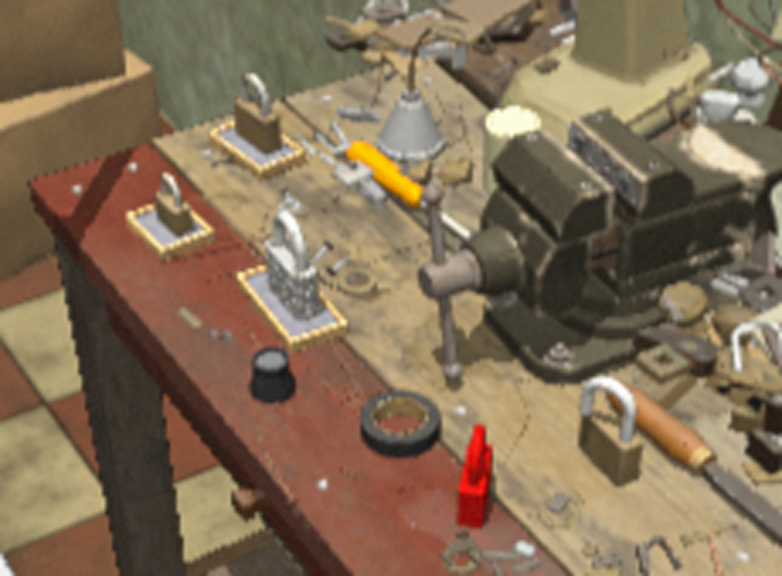

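View pics/t9.png

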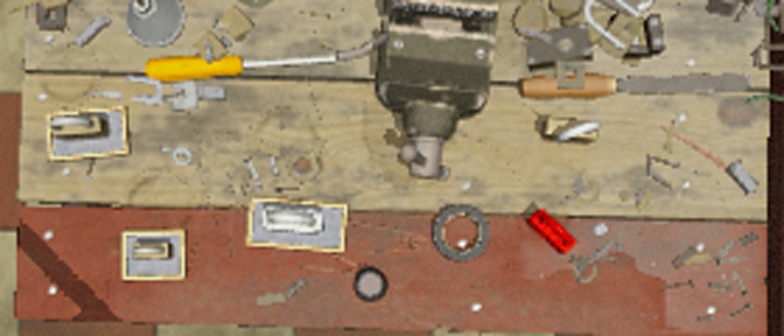

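```bash
python3 -m pendant '[0,0,0,0,50,0,0,0,0,50]'; python3 -c "
from bench import job;print(job.hand_in())"
```

```text
time: 20.67
tool_pos: [370.8, 387.2, 218.6]
tcp_rot: [170.7, 1.5, 91.2]
ft_force: [0.3, 0.5, 0.4]
finger_gap: 49.9
the job is handed in; nothing more can be done
None
```

All three closed padlocks are on their stands (largest on the longest, medium on the middle, smallest on the shortest), and I handed the job in at about 20.7 s.

In the last camera check all three stood upright:

| Padlock | Distance from stand centre | Angle to stand |
|---|---|---|
| Large | about 2 mm | within about 2° |
| Medium | about 2 mm | about 1–2° |
| Small | about 5 mm, along the stand | about 1–2° |

The two cameras agreed to about 1–2 mm. In the final pictures the open padlock, tape roll, loupe and red padlock look unmoved, but I did not measure them again. The arm ended clear of everything.

- **Tool tilt:** the tool slowly tilted during the job, up to about 9°, and the moves could not correct it. The medium and small padlocks were therefore set down tilted by about 5° and 9°, and both stood upright once released.
- **Small padlock grip:** I drew it about 13 mm towards the robot as the fingers closed, to keep the wrist clear of a hanging sheet of paper. I gripped it again twice to get the height right.

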